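# Seat the microscope camera tube in its port and lock it with the cam lever

## Task

Slide the camera with its tube forward through the open clamp into the port until it is fully home, squeezing the spring-loaded sealing ring inside right down, but gently: never press on it with more than 30 N. Then swing the clamp's cam lever all the way over centre to its stop so that the tube is locked with the ring still squeezed, let go, and leave the other things on the table where they are.

Things in the scene. Friction and masses are not known exactly. Their poses are not given: they have to be found in the camera images.
- holder: Black rail 385 x 80 x 12 mm fixed on the table, carrying clamp, port head and camera tube. Origin on the table under the clamp's middle. x runs along the tube: the direction in which the camera slides home, towards the port; y level across the rail; z up. The clamp block is 44 mm along x, 60 along y, 100 high, with ears to 124 mm. Place and heading vary.
- camera: White camera body, 60 mm along x, 44 along y, 50 high, with a fixed aluminium tube (diameter 30, length 180 mm) on its +x face. Slides along the holder's x only, with about 5 N of drag, and stays where left. Origin at the middle of the camera body, 70 mm above the table; axes as the holder's. The tube's nose is 210 mm along +x from the origin.
- port: Port head: steel collar (outer diameter 54, bore 34, length 46 mm) on a white block 62 x 74 x 108 mm. Origin at the centre of the collar's mouth, on the tube's axis, 75 mm along x from the holder's origin. In the bore sits a black sealing ring whose face lies 8 to 33 mm behind the mouth: it differs each time and is not measured.
- ring (a joint): How far the sealing ring is squeezed in by the tube's nose: 0 free, 0.005 m bottomed. Its spring gives 0.6 N/mm, so up to 3 N on top of the tube's drag; at 5 mm it bottoms and the force climbs steeply (8 N/mm, its backing is rubber). The drag keeps it squeezed when the camera is let go.
- lever (a joint): Cam lever angle: 0 open (leaning 25 deg past upright to the holder's +y), 2.0 rad closed (level, pointing to -y, at its stop). Starts at 0 to 0.3. Turns about the holder's x axis, from +y over the top to -y. Resistance grows to some 0.6 to 0.9 N m near 1.2 rad (about 10 N at the knob) and is gone at dead centre (1.75 rad). At its stop it stays shut; left short of it, it may stay there or spring back.
- pivot (a point): Middle of the lever's pivot pin, on the clamp, 112 mm above the table, above the holder's origin.
- knob (a point): Centre of the black barrel-shaped knob at the end of the lever, 85 mm from the pivot: a cylinder of diameter 22 mm and length 26 mm with flat ends, its axis along the holder's x. Easily pushed over; pinched, it turns and creeps between the fingers. The lever's shaft is 10 mm thick.
- jar_center (a point): Middle of a small capped jar, diameter 52 mm, height 65 mm, standing loose near the port. Leave alone.
- slide_box_center (a point): Middle of a loose flat box for glass slides, 87 x 62 x 38 mm. Leave alone.
- screwdriver_grip (a point): Handle of a loose screwdriver 160 mm long lying on the table. Leave alone.

How it is judged (in metres and radians):
On the way, in this order (a step that is already met when the one before it is completed fails the run):
1. with the lever still open, the tube is slid home so that the sealing ring is squeezed down (more than 4.2 mm of its 5 mm) (value of joint ring above 0.0042 m and value of joint lever below 0.8 rad), for 0.2 s.
2. the lever is over centre at its stop (past 1.9 rad) (value of joint lever above 1.9 rad), for 0.2 s.
At the end, for the whole second after the job is handed in: The ring is squeezed by more than 3.5 mm of its 5 mm, the lever is past 1.9 rad (its stop is 2.0), and the camera is at rest (value of joint ring above 0.0035 m and value of joint lever above 1.9 rad and linear speed of camera below 0.005 m/s); the robot touches nothing.
It fails at once if the tube presses on the sealing ring with more than 30 N (contact force between camera and port above 30 N).
It fails at once if the jar, the slide box or the screwdriver is moved by more than 30 mm (distance of any of jar_center, slide_box_center, screwdriver_grip from where it was at the start of the episode above 0.03 m).
It also fails if it takes over 61 s, if anything falls off the work surface, if the arm or the gripper's body presses on something with over 40 N, if the wrist force passes 120 N, or if a joint passes its speed limit or range.

## Robot

A 6-joint arm with a two-finger parallel gripper is mounted at the origin on the work surface. World frame = base frame: x ahead of the robot, y to its left, z up, the work surface at z = 0. Lengths are in mm, angles in rad, forces in N, time in s.
With the tool pointing down it reaches from about 275 to 1000 mm from the base axis. Payload 8.4 kg.
Tool frame: the origin (TCP) lies midway between the tips of the shut fingers; the grasp point (between the pads) lies 19 mm behind it; z points along the fingers, y is the line along which they close (so a half turn about z gives the same grasp; the last joint's range is limited). The gripper opens to 85 mm and grips with 20 to 120 N. Pads are 22 mm wide; open, the fingers measure 114 mm over their backs; the gripper's body (76 mm by 85 mm) begins 54 mm behind the grasp point. The pads swing forward as they close: fully open they stand 13 mm farther back than shut.
Start: joints at [-1.129, 0.353, 1.633, -0, 1.155, -0.002], TCP at [268.358, -564.457, 201.181] pointing down, gripper open.
Joint ranges: [-2.63, 2.63], [-0.92, 2.1], [0.06, 2.66], [-1.3, 4.44], [0, 2.69], [-3.02, 3.02]. Speed limits (rad/s): [2.22, 2.22, 2.79, 3.14, 3.14, 3.14].

## Interface

Orientations are given as [roll, pitch, yaw] about the fixed x, y, z axes, in that order (R = Rz(yaw) Ry(pitch) Rx(roll)).
In Python, from rig import r gives the robot as it stands.
- The arm moves only by the shell command python3 -m inch 'ROWS' [OPENING] [FORCE]. ROWS is JSON, a list that holds one entry, the list of rows, each a list of 6 numbers: the shift along the tool's x, y, z scaled (see below), then the turn, a rotation vector about the tool's x, y, z scaled (see below). In form: [[[tx, ty, tz, wx, wy, wz], ...]]. A call has 1 to 8 rows; each row is the pose to reach, as a shift and turn from the pose commanded when the call began, along the tool's axes at that moment, turning the shorter way round; what a row does not reach only later rows make up. The controller multiplies each number of a shift by 20 cm and each number of a turn by pi rad. A row lasts 1/12 s, in which the tool goes at most 41.7 mm and 7.16 degrees, less where a joint would pass 70% of its speed; a pose out of reach is approached as far as the arm can. A call with a number of a shift or a turn outside -1 to 1 is refused whole. A call with a gripper value outside its range is refused whole. OPENING is the gripper's target within -1 to 1 (fully open at 1, half-way at 0, shut at -1), set as the call begins (- or left out, the last holds). The fingers move at their own pace and stop on an object; FORCE is the grip in N (left out, the last holds). Time passes only in rows, so rows that repeat a pose let the fingers close. It gives the time, the measured TCP pose, the force, the opening and the grip force at its end, in the units of the state.
- r.sense(): the state, without advancing time (a new reading comes with each control period).
- r.grab_frame(name): name is "scene" or "top" or "wrist"; returns the picture (420x560x3 uint8, red, green, blue); there is no depth.
- r.camera_info(name): a dict with "K" (3x3 intrinsics, pixels), "rvec" (rotation vector, rad) and "tvec" (3), from world to camera coordinates, as OpenCV has them; the wrist camera has in their place "mount" (4x4, takes a point from camera to tool coordinates, whose origin is the TCP and whose axes are the flange's). Camera axes: x right, y down, z forward; pixel columns grow to the right and rows downward; lengths in mm; the calibration is good to about 2 mm. A picture is of the moment at which its call begins: read the wrist's pose just before it. camera_info takes no time and is no camera call.
- r.sign_off(): hands the job in; it is judged then, once.
The state is a dict: "clock": time; "qpos": joint angles; "qvel": joint speeds; "joint_efforts": joint torques, N m; "eef_pos": TCP position; "tcp_rot": TCP orientation; "contact_force": force on the tool from outside, world axes, zero at the start; "wrist_torque": the same for the moment, N m; "opening": opening from 0.0 (shut) to 1.0 (fully open); "grasp_force": force on a finger pad.
Only numpy, scipy, OpenCV 4.12 (cv2) and the standard library are available. Lean on these libraries where they do the work, as an engineer would, in place of code of your own. Each camera call takes 0.05 s, during which the arm holds its last target. There are 200 camera calls.

## Working session

There is one attempt and no reset: what is moved stays moved. The work goes in short steps, Python scripts to look and compute and a shell command to move; the robot and the scene stay as the last step left them, time stands still between calls to the robot, and variables do not carry over. Pictures are saved under pics/ and viewed, at most 10 in all, crops included, and the job is handed in when it is done.

```bash
ls; mkdir -p pics; python3 - <<'E'
from rig import r
import cv2
for n in("scene","top"):
    cv2.imwrite(f"pics/{n}0.png",cv2.resize(r.grab_frame(n)[:,:,::-1],(800,600)))
    print(n,r.camera_info(n))
print(r.camera_info("wrist")); print(r.sense())
E
```

```text
pics
scene {'K': array([[524.8304675 ,   0.        , 286.86207296],
       [  0.        , 524.8304675 , 209.73388231],
       [  0.        ,   0.        ,   1.        ]]), 'rvec': array([ 1.31239966,  1.99774911, -1.09040651]), 'tvec': array([ 209.01543298, -182.66172065, 1555.03065646])}
top {'K': array([[453.332536  ,   0.        , 279.98465308],
       [  0.        , 453.332536  , 217.37705317],
       [  0.        ,   0.        ,   1.        ]]), 'rvec': array([ 2.16555827, -2.17525763,  0.10838669]), 'tvec': array([ 24.93925065, 587.07869892, 967.9738997 ])}
{'K': array([[298.22466761,   0.        , 280.08714212],
       [  0.        , 298.22466761, 209.99412857],
       [  0.        ,   0.        ,   1.        ]]), 'mount': array([[ 2.11825003e-04, -9.57575028e-01, -2.88184005e-01,
         7.34527154e+01],
       [ 9.99999950e-01,  1.35004774e-04,  2.86441270e-04,
         6.62789847e-01],
       [-2.35382791e-04, -2.88184051e-01,  9.57575009e-01,
        -1.72914620e+02],
       [ 0.00000000e+00,  0.00000000e+00,  0.00000000e+00,
         1.00000000e+00]])}
{'clock': 0.1, 'qpos': array([-1.12940529e+00,  3.53592083e-01,  1.63402790e+00, -3.46714967e-06,
        1.15526030e+00, -2.39267600e-03]), 'qvel': array([ 0.00121642, -0.00145389, -0.00325557,  0.00092687,  0.00157632,
        0.00050966]), 'joint_efforts': array([ 3.27867256e-04, -6.06358767e+01, -3.42817640e+01,  1.23998944e-07,
        3.80204961e-03, -1.53512394e-05]), 'eef_pos': array([ 268.15266897, -564.03322962,  200.5421996 ]), 'tcp_rot': array([-3.14030502e+00,  8.94119316e-08,  4.43785118e-01]), 'contact_force': array([-1.03650717,  0.00891548, -0.59746624]), 'wrist_torque': array([-0.00364581,  0.02134179,  0.0071586 ]), 'grasp_force': 0.0, 'opening': 0.9990336619416312}
```

View pics/scene0.png

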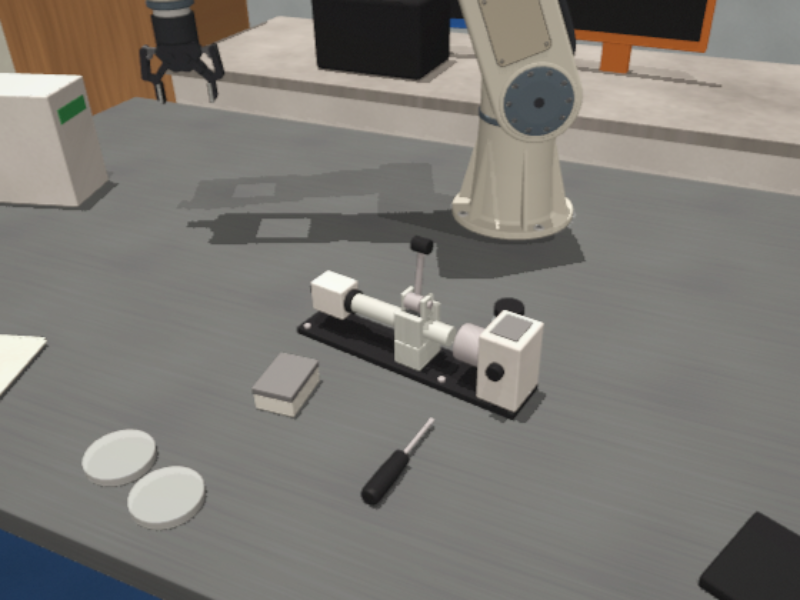

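View pics/top0.png

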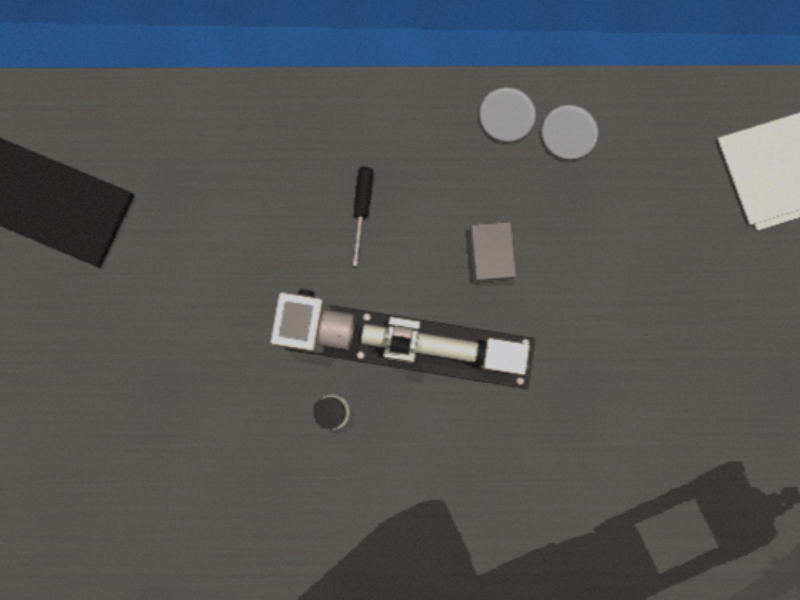

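The scene view shows the camera body top near (335,281), the knob at (422,245) and the port block top at (513,327). In the top view they are at (507,356), (401,342) and (297,321). The jar is at (332,412) in the top view.

```bash
cat > h.py <<'E'
from rig import r
import numpy as np, cv2
from scipy.spatial.transform import Rotation as Ro
def cam(n,st=None):
    c=r.camera_info(n); K=c["K"]
    if n=="wrist":
        s=st or r.sense(); T=np.eye(4); T[:3,:3]=Ro.from_euler("xyz",s["tcp_rot"]).as_matrix(); T[:3,3]=s["eef_pos"]
        M=np.linalg.inv(T@c["mount"]); return K@M[:3]
    return K@np.c_[cv2.Rodrigues(c["rvec"])[0],c["tvec"]]
def tri(P,Q,a,b):
    X=cv2.triangulatePoints(P,Q,np.float64(a).reshape(2,1),np.float64(b).reshape(2,1)); return X[:3,0]/X[3,0]
def proj(P,X):
    x=P@np.append(X,1); return x[:2]/x[2]
def onz(P,a,z):
    A=np.c_[P[:,0],P[:,1],-np.array([*a,1.])]; return np.linalg.solve(A,-(P[:,2]*z+P[:,3]))[:2]
E
python3 - <<'E'
from h import *
S,T=cam("scene"),cam("top")
for n,a,b in[("body",(335,281),(507,356)),("knob",(422,245),(401,342)),("port",(513,327),(297,321))]:
    a=np.array(a)*.7;b=np.array(b)*.7
    X=tri(S,T,a,b); print(n,X.round(1), (proj(S,X)-a).round(1))
b=onz(T,np.array((507,356))*.7,95);p=onz(T,np.array((297,321))*.7,108); print(b,p,np.linalg.norm(p-b),np.arctan2(*(p-b)[::-1]))
for q in [(534,338),(528,387),(302,291),(292,349)]: print(q, onz(T,np.array(q)*.7,12))
print("jar",onz(T,np.array((332,412))*.7,65),"box",onz(T,np.array((493,250))*.7,38))
im=r.grab_frame("top")[:,:,::-1][190:290,180:385]
cv2.imwrite("pics/topc.png",cv2.resize(im,(800,390),interpolation=cv2.INTER_CUBIC))
im=r.grab_frame("scene")[:,:,::-1][150:300,200:400]
cv2.imwrite("pics/scc.png",cv2.resize(im,(800,600),interpolation=cv2.INTER_CUBIC))
E
```

```text
body [ 513.7 -128.2   94.9] [-0.8 -0.1]
knob [529.   24.  198.2] [-1.1 -0. ]
port [562.8 169.5 121.2] [-1.4  0.1]
[ 514.70025649 -130.16923916] [565.0879879  168.16628814] 302.56075476625574 1.4034791789548524
(534, 338) [ 544.92112247 -186.57284602]
(528, 387) [ 469.04504725 -175.38150165]
(302, 291) [620.4512706  176.12730297]
(292, 349) [529.46329391 190.7383408 ]
jar [435.03454866 122.34576098] box [ 679.40303933 -121.41337718]
```

View pics/topc.png

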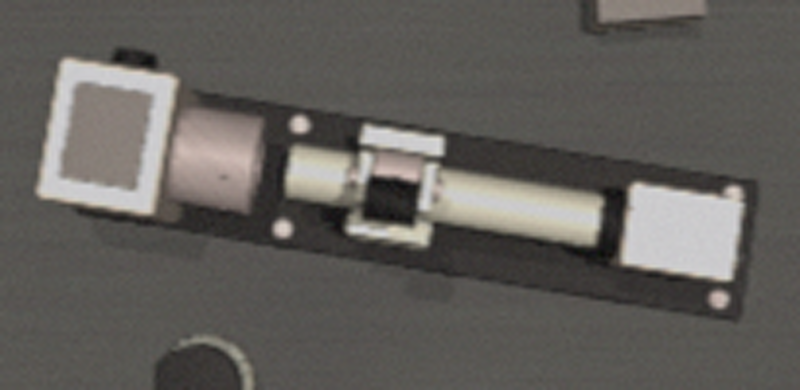

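View pics/scc.png

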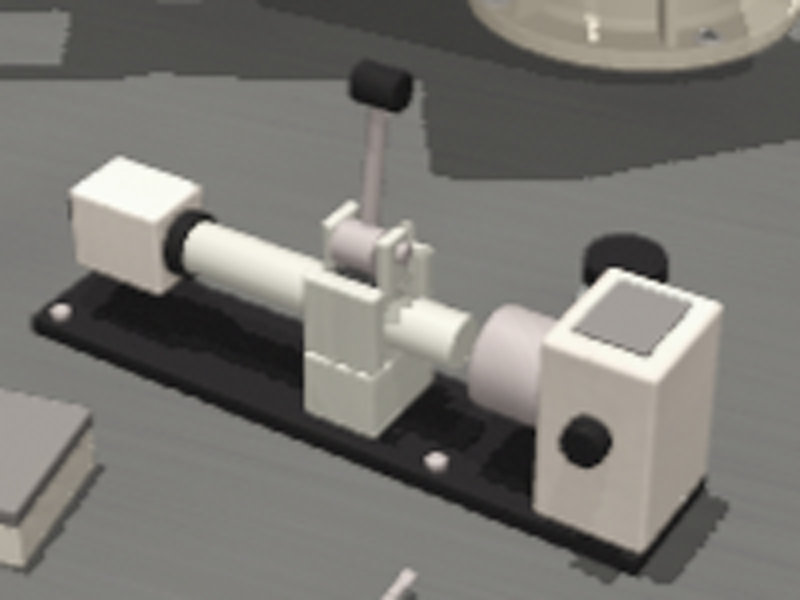

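The top crop shows four rail screws, at (735,192), (718,299), (300,124) and (283,229), plus the body top centre at (683,232) and the knob at (392,196). The scene crop shows the lever near upright, with the knob at (381,86).

```bash
python3 - <<'E'
from h import *
S,T=cam("scene"),cam("top")
t=lambda x,y:np.array([180+x/3.902,190+y/3.9])
s=lambda x,y:np.array([200+x/4,150+y/4])
sc=[onz(T,t(*p),14) for p in[(735,192),(718,299),(300,124),(283,229)]]
a,b=(sc[0]+sc[1])/2,(sc[2]+sc[3])/2
print("screw mids",a,b,np.arctan2(*(b-a)[::-1]),np.linalg.norm(b-a))
B=onz(T,t(683,232),95);P=onz(T,t(109,136),120);print("body",B,"port",P,np.arctan2(*(P-B)[::-1]),np.linalg.norm(P-B))
print("body tri",tri(S,T,s(137,182),t(683,232)),"knob tri",tri(S,T,s(381,86),t(392,196)))
# near/far ear corners z=124?/clamp body z=100, nose, mouth
for n,p,z in[("clampA",(402,138),100),("clampB",(388,234),100),("nose",(287,170),85),("mouth",(262,150),100),("bodyback",(739,236),95)]:print(n,onz(T,t(*p),z))
E
```

```text
screw mids [ 508.71934281 -168.39396672] [549.07225993  78.71491555] 1.4089249582028276 250.3820233488008
body [ 514.11449824 -130.439385  ] port [563.73167875 166.18359287] 1.4050572199591178 300.7441696911596
body tri [ 513.27761137 -128.41311636   97.60123282] knob tri [527.7459441   23.75342437 197.47939636]
clampA [563.67703155  16.2211377 ]
clampB [513.62113158  23.75582935]
nose [548.1515721   77.17374935]
mouth [557.71311722  89.37301886]
bodyback [ 511.89683733 -159.66020705]
```

```bash
cat > to.py <<'E'
import sys
from h import *
# print shift to a world target in tool units and holder-frame TCP
H=np.array([539,18.,0]);c,s=np.cos(1.406),np.sin(1.406);RH=np.array([[c,-s,0],[s,c,0],[0,0,1]])
st=r.sense();R=Ro.from_euler("xyz",st["tcp_rot"]).as_matrix()
print("clock",round(st["clock"],2),"holder-frame TCP",(RH.T@(st["eef_pos"]-H)).round(1),"rot",st["tcp_rot"].round(3),"q",st["qpos"].round(2),"F_h",(RH.T@st["contact_force"]).round(1))
if len(sys.argv)>3:
    X=RH@np.array([float(v) for v in sys.argv[1:4]])+H; print("shift/200",((R.T@(X-st["eef_pos"]))/200).round(4))
E
python3 -m inch '[[[0.93,-0.59,0,0,0,-0.306],[0.93,-0.59,0,0,0,-0.306],[0.93,-0.59,0,0,0,-0.306],[0.93,-0.59,0,0,0,-0.306],[0.93,-0.59,0,0,0,-0.306],[0.93,-0.59,0,0,0,-0.306],[0.93,-0.59,0,0,0,-0.306],[0.93,-0.59,0,0,0,-0.306]]]' -1 60
python3 to.py -212 0 200
```

```text
clock: 0.87
eef_pos: [386.4, -376.7, 201.2]
tcp_rot: [-3.142, -0.0, 1.414]
contact_force: [-0.1, -0.7, 0.4]
opening: -0.001
grasp_force: 0.0
clock 0.87 holder-frame TCP [-414.4   85.8  201.2] rot [-3.142 -0.     1.414] q [-0.78  0.22  1.82  0.    1.1  -0.62] F_h [-0.7  0.   0.4]
shift/200 [1.0086 0.4373 0.0061]
```

```bash
python3 -m inch '[[[1,0.43,0,0,0,0],[1,0.43,0,0,0,0],[1,0.43,0,0,0,0],[1,0.43,0,0,0,0],[1,0.43,0,0,0,0],[1,0.43,0.2,0,0,0],[1,0.43,0.4,0,0,0],[1,0.43,0.4,0,0,0]]]'
python3 to.py -211 0 62
python3 - <<'E'
from h import *
st=r.sense(); cv2.imwrite("pics/w1.png",cv2.resize(r.grab_frame("wrist")[:,:,::-1],(800,600)))
P=cam("wrist",st)
H=np.array([539,18.,0]);c,s=np.cos(1.406),np.sin(1.406);RH=np.array([[c,-s,0],[s,c,0],[0,0,1]])
for n,p in dict(backL=(-181,22,95),backR=(-181,-22,95),frontL=(-121,22,95),knob=(0,11.5,196),mouth=(75,0,97)).items(): print(n,(proj(P,RH@np.array(p)+H)/.7).round())
E
```

```text
clock: 1.53
eef_pos: [499.5, -192.1, 115.1]
tcp_rot: [-3.132, -0.002, 1.407]
contact_force: [-1.9, -0.6, -1.2]
opening: -0.005
grasp_force: 0.0
clock 1.53 holder-frame TCP [-213.7    4.5  115.1] rot [-3.132e+00 -2.000e-03  1.407e+00] q [-0.37  0.32  1.9  -0.    0.93 -0.21] F_h [-0.9  1.8 -1.2]
shift/200 [0.0131 0.0254 0.2652]
backL [362. 263.]
backR [457. 263.]
frontL [358. 122.]
knob [  330. -1137.]
mouth [ 417. -620.]
```

View pics/w1.png

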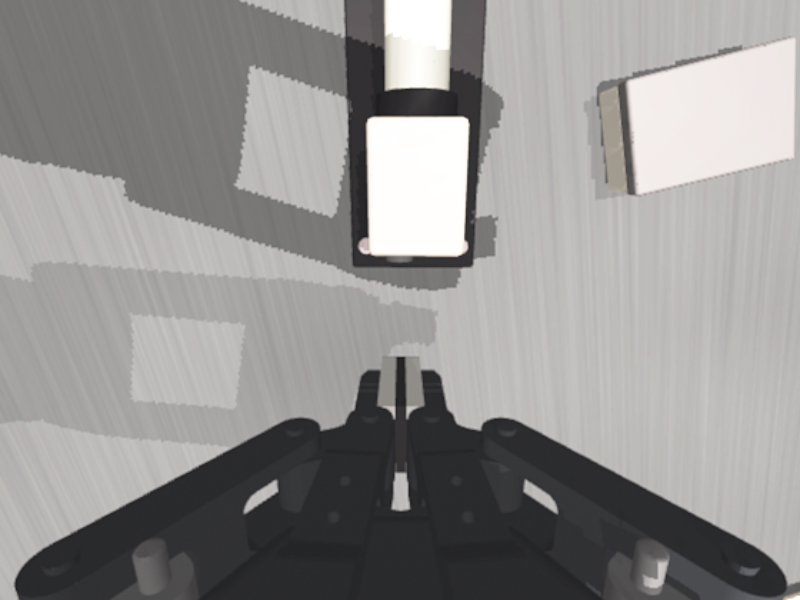

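The wrist view shows the body top at columns 367–469 and its back edge at row 255, about 3 mm from my prediction. The yaw is aligned.

```bash
python3 -m inch '[[[0,0.03,0.13,0,0,0],[0,0.03,0.265,0,0,0],[0,0.03,0.265,0,0,0],[0,0.03,0.265,0,0,0],[0.04,0.03,0.265,0,0,0],[0.04,0.03,0.265,0,0,0]]]'
python3 to.py -192 -2 62
```

```text
clock: 2.08
eef_pos: [512.0, -187.9, 70.5]
tcp_rot: [3.139, 0.0, 1.404]
contact_force: [0.3, 0.3, -0.1]
opening: -0.002
grasp_force: 0.0
clock 2.08 holder-frame TCP [-207.5   -7.1   70.5] rot [3.139 0.    1.404] q [-0.35  0.39  1.91  0.    0.83 -0.19] F_h [ 0.4 -0.2 -0.1]
shift/200 [ 0.0777 -0.0257  0.0422]
```

```bash
python3 -m inch '[[[0.02,-0.02,0,0,0,0],[0.04,-0.02,0,0,0,0],[0.06,-0.02,0,0,0,0],[0.07,-0.02,0,0,0,0],[0.08,-0.02,0,0,0,0],[0.09,-0.02,0,0,0,0],[0.1,-0.02,0,0,0,0],[0.1,-0.02,0,0,0,0]]]'; python3 to.py
python3 -m inch '[[[0.01,0,0,0,0,0],[0.02,0,0,0,0,0],[0.03,0,0,0,0,0],[0.04,0,0,0,0,0],[0.05,0,0,0,0,0],[0.05,0,0,0,0,0]]]'; python3 to.py
```

```text
clock: 2.75
eef_pos: [510.1, -167.3, 68.1]
tcp_rot: [-3.141, -0.0, 1.405]
contact_force: [-0.1, -0.5, -0.2]
opening: -0.002
grasp_force: 0.0
clock 2.75 holder-frame TCP [-187.6   -1.9   68.1] rot [-3.141 -0.     1.405] q [-0.32  0.39  1.93  0.    0.82 -0.15] F_h [-0.5 -0.  -0.2]
clock: 3.25
eef_pos: [511.7, -157.4, 68.2]
tcp_rot: [-3.141, -0.0, 1.405]
contact_force: [-0.3, 0.3, 0.2]
opening: 0.003
grasp_force: 0.0
clock 3.25 holder-frame TCP [-177.5   -1.9   68.2] rot [-3.141 -0.     1.405] q [-0.3   0.39  1.94  0.    0.82 -0.14] F_h [0.3 0.3 0.2]
```

```bash
for i in 1; do python3 -m inch '[[[0.01,0,0,0,0,0],[0.02,0,0,0,0,0],[0.03,0,0,0,0,0],[0.04,0,0,0,0,0],[0.05,0,0,0,0,0],[0.05,0,0,0,0,0]]]'; done; python3 to.py
```

```text
clock: 3.75
eef_pos: [513.4, -147.6, 68.2]
tcp_rot: [-3.142, -0.0, 1.405]
contact_force: [-0.0, -0.5, 0.1]
opening: 0.003
grasp_force: 0.0
clock 3.75 holder-frame TCP [-167.5   -1.9   68.2] rot [-3.142 -0.     1.405] q [-0.28  0.38  1.94  0.    0.82 -0.12] F_h [-0.5 -0.   0.1]
```

```bash
python3 - <<'E'
from h import *
im=r.grab_frame("top")[:,:,::-1][190:290,180:385]
cv2.imwrite("pics/t2.png",cv2.resize(im,(800,390),interpolation=cv2.INTER_CUBIC))
im=r.grab_frame("wrist")[:,:,::-1]
cv2.imwrite("pics/w2.png",cv2.resize(im,(480,360)))
a=cv2.imread("pics/t2.png");b=cv2.imread("pics/w2.png")[:,80:400]
o=np.zeros((600,800,3),np.uint8);o[:300]=cv2.resize(a,(800,300));o[300:,:320]=b[40:340]
o[300:,330:800]=cv2.resize(r.grab_frame("scene")[120:270,180:380,::-1],(470,300))
cv2.imwrite("pics/m2.png",o)
E
```

```text
(no output)
```

View pics/m2.png

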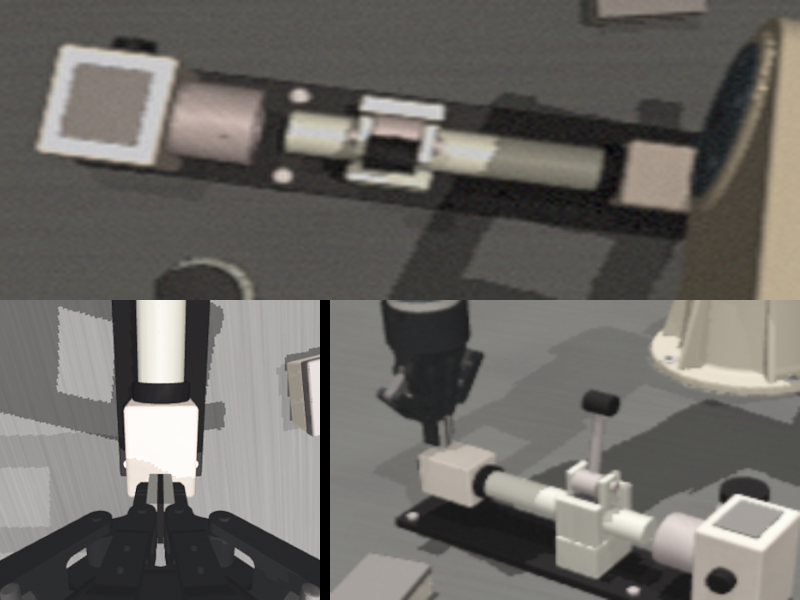

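```bash
python3 - <<'E'
from h import *
P=cam("wrist")
H=np.array([539,18.,0]);c,s=np.cos(1.406),np.sin(1.406);RH=np.array([[c,-s,0],[s,c,0],[0,0,1]])
f=lambda p:((proj(P,RH@np.array(p)+H))*[480/560,360/420]+[-80,300-40]).round()
for n,p in dict(tcp=(-167.5,-1.9,68.2),tcpfront=(-156,-1.9,68),back95=(-178,22,95),back95b=(-174,22,95),back95R=(-178,-24,95),front=(-118,22,95),tipfrontup=(-160,-2,97)).items(): print(n,f(p))
S=cam("scene")
g=lambda p:((proj(S,RH@np.array(p)+H)-[180,120])*[470/200,2]+[330,300]).round()
for p in [(-180,22,95),(-180,-22,95),(-120,22,95),(-120,-22,95),(-167.5,-2,68),(-167.5,-2,98),(-167.5,10,98),(-160,10,110)]:print(p,g(p))
E
```

```text
tcp [159. 467.]
tcpfront [159. 452.]
back95 [122. 498.]
back95b [122. 493.]
back95R [194. 498.]
front [117. 405.]
tipfrontup [159. 474.]
(-180, 22, 95) [444. 437.]
(-180, -22, 95) [414. 454.]
(-120, 22, 95) [494. 452.]
(-120, -22, 95) [465. 470.]
(-167.5, -2, 68) [440. 470.]
(-167.5, -2, 98) [438. 447.]
(-167.5, 10, 98) [446. 442.]
(-160, 10, 110) [451. 435.]
```

```bash
python3 - <<'E'
from h import *
im=r.grab_frame("wrist")[:,:,::-1]
a=cv2.resize(im[120:320,210:350],(420,600),interpolation=cv2.INTER_CUBIC)
s=r.grab_frame("scene")[:,:,::-1][120:230,200:270]
o=np.hstack([a,cv2.resize(s,(380,600),interpolation=cv2.INTER_CUBIC)])
cv2.imwrite("pics/w3.png",o)
E
```

```text
(no output)
```

View pics/w3.png

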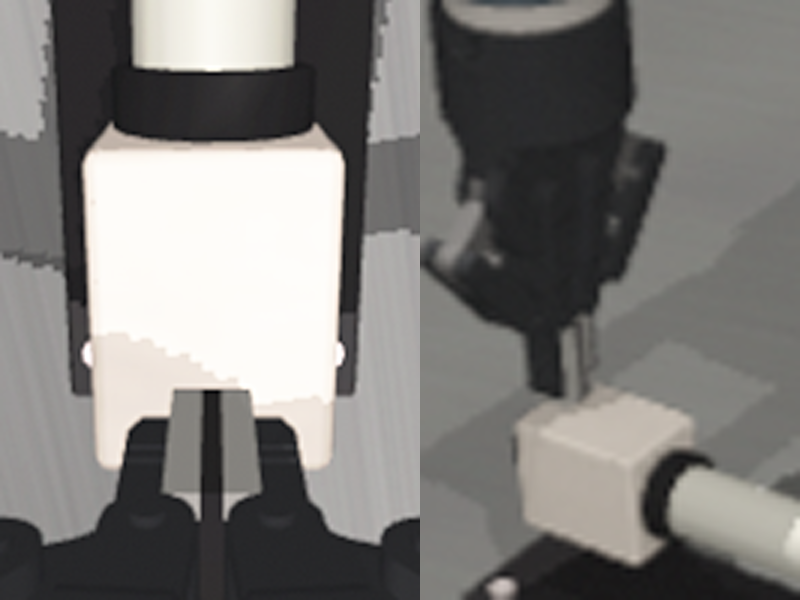

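The fingertips appear over the body's top face, at z of about 97. They are not behind it, and there is no contact force, so the tips seem to sit about 30 mm short of the reported TCP. I'll back off, go lower and push again.

```bash
python3 -m inch '[[[-0.08,0,0,0,0,0],[-0.15,0,0,0,0,0],[-0.15,0,0,0,0,0],[-0.15,0,0.07,0,0,0],[-0.15,0,0.14,0,0,0],[-0.15,0,0.14,0,0,0],[-0.15,0,0.14,0,0,0]]]'; python3 to.py
python3 - <<'E'
from h import *
im=r.grab_frame("wrist")[:,:,::-1]
a=cv2.resize(im[120:320,210:350],(420,600),interpolation=cv2.INTER_CUBIC)
s=r.grab_frame("scene")[:,:,::-1][120:230,200:270]
o=np.hstack([a,cv2.resize(s,(380,600),interpolation=cv2.INTER_CUBIC)])
cv2.imwrite("pics/w4.png",o)
E
```

```text
clock: 4.58
eef_pos: [507.8, -177.0, 39.8]
tcp_rot: [-3.14, -0.0, 1.405]
contact_force: [-1.0, -0.2, 0.2]
opening: -0.003
grasp_force: 0.0
clock 4.58 holder-frame TCP [-197.5   -1.2   39.8] rot [-3.14  -0.     1.405] q [-0.34  0.43  1.94  0.    0.77 -0.17] F_h [-0.3  0.9  0.2]
```

View pics/w4.png

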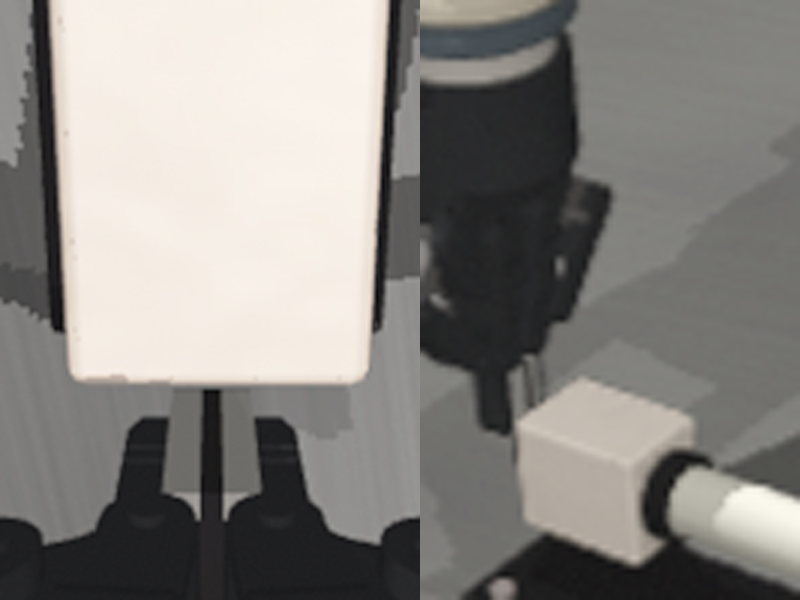

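The fingers are now clearly behind the back face, with the body edge at row 385 covering the tips. Pushing.

```bash
for i in 1; do python3 -m inch '[[[0.01,0,0,0,0,0],[0.02,0,0,0,0,0],[0.03,0,0,0,0,0],[0.035,0,0,0,0,0],[0.04,0,0,0,0,0],[0.045,0,0,0,0,0],[0.05,0,0,0,0,0]]]';python3 to.py
python3 -m inch '[[[0.01,0,0,0,0,0],[0.02,0,0,0,0,0],[0.03,0,0,0,0,0],[0.04,0,0,0,0,0],[0.05,0,0,0,0,0]]]'; done; python3 to.py
```

```text
clock: 5.27
eef_pos: [510.1, -168.0, 40.3]
tcp_rot: [3.141, 0.001, 1.406]
contact_force: [-1.5, -5.5, 2.2]
opening: -0.001
grasp_force: 2.6
clock 5.27 holder-frame TCP [-188.2   -2.    40.3] rot [3.141e+00 1.000e-03 1.406e+00] q [-0.32  0.43  1.95 -0.    0.76 -0.15] F_h [-5.7  0.6  2.2]
clock: 5.68
eef_pos: [511.7, -158.4, 40.3]
tcp_rot: [3.141, 0.001, 1.405]
contact_force: [-1.6, -6.0, 1.9]
opening: -0.003
grasp_force: 2.6
clock 5.68 holder-frame TCP [-178.5   -2.    40.3] rot [3.141e+00 1.000e-03 1.405e+00] q [-0.3   0.43  1.95 -0.    0.76 -0.14] F_h [-6.2  0.6  1.9]
```

```bash
python3 -m inch '[[[0.01,0,0,0,0,0],[0.02,0,0,0,0,0],[0.03,0,0,0,0,0],[0.035,0,0,0,0,0],[0.04,0,0,0,0,0]]]'; python3 to.py
python3 -m inch '[[[0.005,0,0,0,0,0],[0.01,0,0,0,0,0],[0.015,0,0,0,0,0]]]'; python3 to.py
```

```text
clock: 6.1
eef_pos: [513.0, -150.4, 40.3]
tcp_rot: [3.141, 0.001, 1.405]
contact_force: [-1.0, -4.4, 1.4]
opening: -0.0
grasp_force: 2.6
clock 6.1 holder-frame TCP [-170.4   -2.    40.3] rot [3.141e+00 1.000e-03 1.405e+00] q [-0.29  0.43  1.95 -0.    0.76 -0.12] F_h [-4.5  0.3  1.4]
clock: 6.35
eef_pos: [513.5, -147.5, 40.3]
tcp_rot: [3.142, 0.001, 1.405]
contact_force: [-2.9, -5.1, 1.5]
opening: -0.001
grasp_force: 2.6
clock 6.35 holder-frame TCP [-167.4   -2.    40.3] rot [3.142e+00 1.000e-03 1.405e+00] q [-0.28  0.43  1.95 -0.    0.76 -0.12] F_h [-5.5  2.1  1.5]
```

```bash
python3 -m inch '[[[0.005,0,0,0,0,0],[0.01,0,0,0,0,0],[0.015,0,0,0,0,0]]]'|grep cont; python3 to.py
```

```text
contact_force: [-2.3, -5.3, 1.5]
clock 6.6 holder-frame TCP [-164.4   -2.    40.3] rot [3.142e+00 1.000e-03 1.405e+00] q [-0.28  0.43  1.95 -0.    0.76 -0.11] F_h [-5.6  1.4  1.5]
```

```bash
python3 -m inch '[[[0.005,0,0,0,0,0],[0.01,0,0,0,0,0],[0.015,0,0,0,0,0]]]'|grep cont; python3 to.py
```

```text
contact_force: [-1.3, -4.0, 1.4]
clock 6.85 holder-frame TCP [-161.4   -2.    40.3] rot [-3.142e+00  1.000e-03  1.405e+00] q [-0.27  0.43  1.95 -0.    0.76 -0.1 ] F_h [-4.1  0.6  1.4]
```

```bash
python3 -m inch '[[[0.005,0,0,0,0,0],[0.01,0,0,0,0,0]]]'|grep cont; python3 -m inch '[[[0.005,0,0,0,0,0],[0.01,0,0,0,0,0]]]'|grep cont; python3 to.py
```

```text
contact_force: [-1.6, -5.2, 2.2]
contact_force: [-1.0, -4.5, 2.3]
clock 7.18 holder-frame TCP [-157.4   -2.    40.3] rot [3.142e+00 1.000e-03 1.405e+00] q [-0.26  0.43  1.95 -0.    0.76 -0.1 ] F_h [-4.6  0.2  2.3]
```

```bash
python3 -m inch '[[[0.005,0,0,0,0,0],[0.01,0,0,0,0,0]]]'|grep cont; python3 to.py
```

```text
contact_force: [-0.7, -4.4, 1.4]
clock 7.35 holder-frame TCP [-155.4   -2.    40.3] rot [3.142e+00 1.000e-03 1.405e+00] q [-0.26  0.43  1.96 -0.    0.76 -0.09] F_h [-4.5 -0.1  1.4]
```

```bash
python3 -m inch '[[[0.005,0,0,0,0,0],[0.01,0,0,0,0,0]]]'|grep cont; python3 -m inch '[[[0.005,0,0,0,0,0],[0.01,0,0,0,0,0]]]'|grep cont; python3 to.py
```

```text
contact_force: [-2.3, -5.8, 1.2]
contact_force: [-1.8, -7.3, 2.3]
clock 7.68 holder-frame TCP [-151.7   -2.    40.3] rot [3.142e+00 1.000e-03 1.405e+00] q [-0.25  0.43  1.96 -0.    0.76 -0.09] F_h [-7.5  0.6  2.3]
```

```bash
python3 -m inch '[[[0.005,0,0,0,0,0],[0.01,0,0,0,0,0]]]'|grep cont; python3 to.py
```

```text
contact_force: [-3.6, -13.1, 2.2]
clock 7.85 holder-frame TCP [-150.1   -2.    40.3] rot [3.142e+00 2.000e-03 1.406e+00] q [-0.25  0.42  1.96 -0.    0.76 -0.08] F_h [-13.5   1.4   2.2]
```

```bash
python3 -m inch '[[[0.005,0,0,0,0,0],[0.01,0,0,0,0,0]]]'|grep cont; python3 to.py
```

```text
contact_force: [-4.3, -19.6, 1.4]
clock 8.02 holder-frame TCP [-149.2   -2.    40.3] rot [3.142e+00 3.000e-03 1.407e+00] q [-0.25  0.42  1.96 -0.    0.76 -0.08] F_h [-20.1   1.1   1.4]
```

The ring is bottomed: the push total is about 20 N, so about 15 N on the ring. Back off, rise, go round to the lever's robot side and tilt.

```bash
python3 -m inch '[[[-0.005,0,0,0,0,0],[-0.02,0,0,0,0,0],[-0.15,0,0,0,0,0],[-0.15,0,0,0,0,0],[-0.15,0,-0.4,0,0,0],[-0.15,0,-1,0,0,0],[-0.15,0,-1,0,0,0],[-0.15,0,-1,0,0,0]]]' -0.6|grep cont; python3 -m inch '[[[0,0,-0.5,0,0,0],[0,-0.3,-0.5,0,0,0],[0,-0.6,-0.5,0,0,0],[0,-0.6,-0.5,0,0,0]]]' >/dev/null; python3 to.py 2 120 270
```

```text
contact_force: [1.1, -0.2, -0.7]
clock 9.02 holder-frame TCP [-176.3  107.8  304.7] rot [ 3.14  -0.     1.405] q [-0.33 -0.06  1.89  0.    1.31 -0.17] F_h [-0.5  0.2  1. ]
shift/200 [ 0.8915 -0.0621  0.1738]
```

```bash
python3 -m inch '[[[0.88,-0.05,0.1,-0.25,0,0],[0.88,-0.05,0.1,-0.25,0,0],[0.88,-0.05,0.1,-0.25,0,0],[0.88,-0.05,0.1,-0.25,0,0],[0.88,-0.05,0.1,-0.25,0,0],[0.88,-0.05,0.1,-0.25,0,0],[0.88,-0.05,0.1,-0.25,0,0],[0.88,-0.05,0.1,-0.25,0,0]]]'; python3 to.py 2 40 225
python3 - <<'E'
from h import *
T=r.grab_frame("top")[:,:,::-1][170:300,170:390]; S=r.grab_frame("scene")[:,:,::-1][100:300,190:390]
o=np.hstack([cv2.resize(S,(400,400),interpolation=cv2.INTER_CUBIC),cv2.resize(r.grab_frame("wrist")[:,:,::-1],(400,400))])
cv2.imwrite("pics/m5.png",np.vstack([o,np.zeros((200,800,3),np.uint8)])) 
o2=cv2.resize(T,(338,200));x=cv2.imread("pics/m5.png");x[400:,:338]=o2;cv2.imwrite("pics/m5.png",x)
E
```

```text
clock: 9.68
eef_pos: [423.0, 36.6, 283.2]
tcp_rot: [2.371, 0.001, 1.404]
contact_force: [0.3, -0.9, 1.7]
opening: 0.199
grasp_force: 0.0
clock 9.68 holder-frame TCP [ -0.7 117.4 283.2] rot [2.371e+00 1.000e-03 1.404e+00] q [ 0.44 -0.44  2.43 -0.76  0.61  1.12] F_h [-0.8 -0.5  1.7]
shift/200 [0.0145 0.075  0.4786]
```

View pics/m5.png

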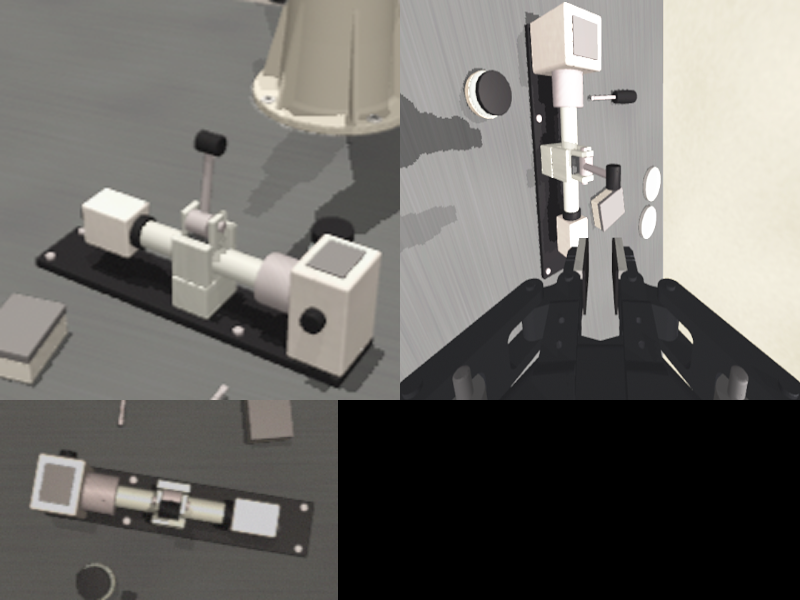

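The top view shows the tube's nose inside the collar, and the scene view shows the lever still upright and open. The tilted gripper has a clear path to the knob.

```bash
python3 to.py 2 16 200
```

```text
clock 9.83 holder-frame TCP [ -2.  118.3 281.9] rot [2.378 0.006 1.404] q [ 0.44 -0.44  2.43 -0.75  0.62  1.11] F_h [ 0.7 -0.8 -0.1]
shift/200 [0.0232 0.0861 0.6494]
```

```bash
python3 -m inch '[[[0.01,0.05,0.2,0,0,0],[0.02,0.086,0.4,0,0,0],[0.02,0.086,0.5,0,0,0],[0.02,0.086,0.58,0,0,0],[0.02,0.086,0.65,0,0,0],[0.02,0.086,0.65,0,0,0]]]'|grep cont; python3 to.py
python3 -m inch '[[[0,0,0.02,0,0,0],[0,0,0.04,0,0,0],[0,0,0.06,0,0,0],[0,0,0.08,0,0,0],[0,0,0.08,0,0,0]]]'|grep cont; python3 to.py
```

```text
contact_force: [0.6, -0.3, 0.6]
clock 10.33 holder-frame TCP [ -0.9  11.9 203.8] rot [2.383 0.006 1.396] q [ 0.23 -0.05  2.4  -1.29  0.29  1.57] F_h [-0.2 -0.6  0.6]
contact_force: [0.1, -0.3, 0.2]
clock 10.75 holder-frame TCP [  0.7   3.4 200.2] rot [2.389 0.004 1.401] q [ 0.21 -0.03  2.38 -1.29  0.27  1.57] F_h [-0.3 -0.2  0.2]
```

```bash
python3 -m inch '[[[0,0,-0.2,0,0,0],[0,0,-0.4,0.05,0,0],[0,-0.1,-0.4,0.09,0,0],[0,-0.15,-0.4,0.135,0,0],[0,-0.15,-0.4,0.135,0,0],[0,-0.15,-0.4,0.135,0,0],[0,-0.15,-0.4,0.135,0,0]]]' -1|grep cont
cat > arc.py <<'E'
import sys
from h import *
exec(open("to.py").read().split("st=")[0].split("\n",2)[2])
# args: t_deg then list of a:u:back  (a lever deg fwd of upright, corner u above knob centre, back = corner behind centre)
st=r.sense();R=Ro.from_euler("xyz",st["tcp_rot"]).as_matrix()
print(round(st["clock"],2),"TCP_h",(RH.T@(st["eef_pos"]-H)).round(1),"tilt",round(180-np.degrees(abs(st["tcp_rot"][0])),1),"q",st["qpos"].round(2),"F_h",(RH.T@st["contact_force"]).round(1))
for w in sys.argv[1:]:
    t,a,u,b=[float(v) for v in w.split(":")]; tr,ar=np.radians([t,a])
    F=85*np.sin(ar)-b; Z=112+85*np.cos(ar)+u
    d=np.array([np.sin(tr),-np.cos(tr)]);e=np.array([np.cos(tr),np.sin(tr)])
    p=np.array([F,Z])-8.5*e+30*d
    X=RH@np.array([2,-p[0],p[1]])+H
    Rt=RH@Ro.from_euler("x",np.pi-tr).as_matrix()
    print(w,((R.T@(X-st["eef_pos"]))/200).round(3).tolist(),(Ro.from_matrix(R.T@Rt).as_rotvec()/np.pi).round(3).tolist())
E
python3 arc.py 20:-8:-14:80 20:-8:-14:30
```

```text
contact_force: [1.0, 0.1, -0.2]
11.33 TCP_h [  3.5  80.6 239.8] tilt 18.6 q [ 0.15 -0.13  2.14 -0.14  0.82  0.39] F_h [ 0.3 -0.9 -0.2]
20:-8:-14:80 [-0.008, -0.184, 0.406] [-0.008, -0.0, -0.0]
20:-8:-14:30 [-0.008, 0.053, 0.486] [-0.008, -0.0, -0.0]
```

```bash
python3 -m inch '[[[0,-0.18,0.2,0,0,0],[0,-0.18,0.4,0,0,0],[0,-0.18,0.4,0,0,0],[0,-0.1,0.43,0,0,0],[0,0.0,0.47,0,0,0],[0,0.05,0.486,0,0,0],[0,0.05,0.486,0,0,0],[0,0.05,0.486,0,0,0]]]'|grep cont
python3 arc.py 20:-8:-14:16 20:-8:-14:8 20:0:-13:8
```

```text
contact_force: [0.4, -0.5, -1.5]
12.0 TCP_h [  0.5  39.9 149.2] tilt 18.7 q [ 0.12  0.07  2.19 -0.18  0.58  0.42] F_h [-0.4 -0.5 -1.5]
20:-8:-14:16 [0.008, 0.071, 0.014] [-0.007, 0.002, -0.001]
20:-8:-14:8 [0.008, 0.109, 0.027] [-0.007, 0.002, -0.001]
20:0:-13:8 [0.008, 0.168, 0.037] [-0.007, 0.002, -0.001]
```

```bash
python3 -m inch '[[[0,0.03,0.01,0,0,0],[0,0.06,0.014,0,0,0],[0,0.08,0.02,0,0,0],[0,0.1,0.025,0,0,0],[0,0.11,0.027,0,0,0]]]'|grep -E "cont|eef"
python3 arc.py
python3 -m inch '[[[0,0.02,0.003,0,0,0],[0,0.04,0.006,0,0,0],[0,0.06,0.01,0,0,0]]]'|grep -E "cont|eef"
python3 arc.py
python3 - <<'E'
from h import *
S=r.grab_frame("scene")[:,:,::-1][70:270,190:390]
cv2.imwrite("pics/s6.png",cv2.resize(S,(600,600),interpolation=cv2.INTER_CUBIC))
E
```

```text
eef_pos: [522.5, 21.2, 150.8]
contact_force: [-0.1, -0.7, 0.1]
12.42 TCP_h [  0.4  16.8 150.8] tilt 18.8 q [ 0.1   0.1   2.15 -0.16  0.58  0.39] F_h [-0.7 -0.   0.1]
eef_pos: [533.8, 19.1, 152.4]
contact_force: [-2.9, 1.0, 0.0]
12.67 TCP_h [  0.2   5.3 152.4] tilt 18.7 q [ 0.09  0.12  2.12 -0.16  0.59  0.38] F_h [0.5 3.1 0. ]
```

View pics/s6.png

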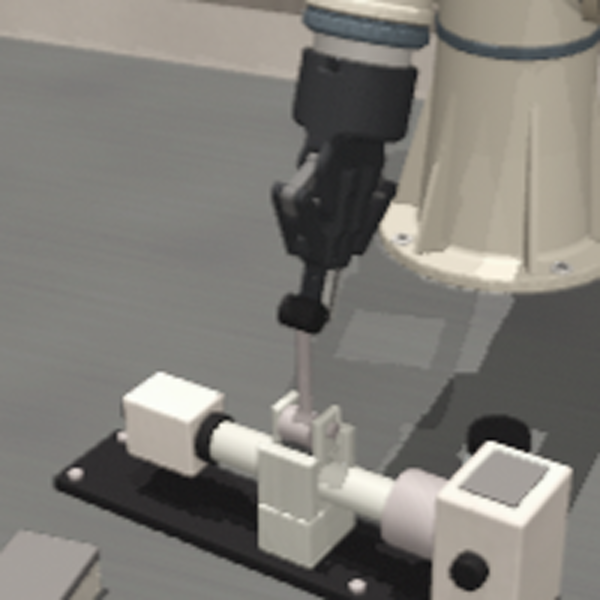

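The view shows the closed fingers against the robot side of the knob at (303,310), and the force reads 3 N. Next is the sweep along the arc.

```bash
python3 arc.py 20:5:-12:7 20:11:-11:7 20:17:-9:7 20:23:-7:7 20:29:-5:8 20:35:-3:8 20:40:-1:8 20:45:1:8
```

```text
12.72 TCP_h [  0.3   4.5 152.7] tilt 18.7 q [ 0.09  0.12  2.12 -0.16  0.59  0.38] F_h [-0.5  0.6 -1.4]
20:5:-12:7 [0.008, 0.035, 0.007] [-0.007, 0.002, -0.001]
20:11:-11:7 [0.009, 0.077, 0.022] [-0.007, 0.002, -0.001]
20:17:-9:7 [0.009, 0.117, 0.037] [-0.007, 0.002, -0.001]
20:23:-7:7 [0.009, 0.155, 0.055] [-0.007, 0.002, -0.001]
20:29:-5:8 [0.009, 0.185, 0.076] [-0.007, 0.002, -0.001]
20:35:-3:8 [0.01, 0.217, 0.101] [-0.007, 0.002, -0.001]
20:40:-1:8 [0.01, 0.24, 0.122] [-0.007, 0.002, -0.001]
20:45:1:8 [0.01, 0.261, 0.145] [-0.007, 0.002, -0.001]
```

```bash
python3 -m inch '[[[0,0.035,0.007,0,0,0],[0,0.077,0.022,0,0,0],[0,0.117,0.037,0,0,0],[0,0.155,0.055,0,0,0],[0,0.185,0.076,0,0,0],[0,0.217,0.1,0,0,0],[0,0.24,0.122,0,0,0],[0,0.26,0.145,0,0,0]]]'|grep -E "cont"
python3 arc.py 20:50:3:7 20:55:5:6 20:60:6:5 20:66:7:3 20:72:8:1 20:78:8:-1 20:84:9:-3 20:90:9:-5 20:92:8:-6
```

```text
contact_force: [-3.0, 0.4, -1.5]
13.38 TCP_h [ -0.5 -50.8 139.6] tilt 18.4 q [ 0.06  0.22  2.02 -0.14  0.59  0.34] F_h [-0.1  3.1 -1.5]
20:50:3:7 [0.013, 0.044, 0.02] [-0.009, 0.002, -0.001]
20:55:5:6 [0.013, 0.064, 0.047] [-0.009, 0.002, -0.001]
20:60:6:5 [0.013, 0.079, 0.08] [-0.009, 0.002, -0.001]
20:66:7:3 [0.014, 0.097, 0.122] [-0.009, 0.002, -0.001]
20:72:8:1 [0.014, 0.11, 0.165] [-0.009, 0.002, -0.001]
20:78:8:-1 [0.014, 0.117, 0.213] [-0.009, 0.002, -0.001]
20:84:9:-3 [0.015, 0.121, 0.255] [-0.009, 0.002, -0.001]
20:90:9:-5 [0.015, 0.118, 0.301] [-0.009, 0.002, -0.001]
20:92:8:-6 [0.015, 0.117, 0.321] [-0.009, 0.002, -0.001]
```

```bash
python3 -m inch '[[[0.005,0.022,0.01,0,0,0],[0.01,0.044,0.02,0,0,0],[0.013,0.064,0.047,0,0,0],[0.013,0.079,0.08,0,0,0]]]'|grep -E "cont"
python3 arc.py 20:66:7:3 20:72:8:1 20:78:8:-1 20:84:9:-3 20:90:9:-5 20:92:8:-6
```

```text
contact_force: [-7.9, 1.1, -0.6]
13.72 TCP_h [  1.6 -70.7 130. ] tilt 18.4 q [ 0.06  0.27  1.99 -0.14  0.58  0.33] F_h [-0.2  8.  -0.6]
20:66:7:3 [0.002, 0.018, 0.046] [-0.009, 0.002, -0.001]
20:72:8:1 [0.003, 0.031, 0.088] [-0.009, 0.002, -0.001]
20:78:8:-1 [0.003, 0.038, 0.136] [-0.009, 0.002, -0.001]
20:84:9:-3 [0.003, 0.042, 0.178] [-0.009, 0.002, -0.001]
20:90:9:-5 [0.004, 0.039, 0.224] [-0.009, 0.002, -0.001]
20:92:8:-6 [0.004, 0.038, 0.245] [-0.009, 0.002, -0.001]
```

```bash
python3 -m inch '[[[0,0.01,0.023,0,0,0],[0,0.018,0.046,0,0,0],[0,0.025,0.067,0,0,0],[0,0.031,0.088,0,0,0]]]'|grep -E "cont"
python3 arc.py 20:78:8:-1 20:84:9:-3 20:90:9:-5 20:92:8:-6
```

```text
contact_force: [-9.0, 3.0, 10.3]
14.05 TCP_h [  2.4 -85.5 117.5] tilt 18.8 q [ 0.05  0.3   1.98 -0.14  0.55  0.33] F_h [ 1.4  9.3 10.3]
20:78:8:-1 [-0.002, -0.013, 0.053] [-0.007, 0.002, -0.001]
20:84:9:-3 [-0.002, -0.009, 0.095] [-0.007, 0.002, -0.001]
20:90:9:-5 [-0.002, -0.012, 0.141] [-0.007, 0.002, -0.001]
20:92:8:-6 [-0.001, -0.014, 0.162] [-0.007, 0.002, -0.001]
```

```bash
python3 -m inch '[[[0,-0.006,0.025,0,0,0],[0,-0.01,0.053,0,0,0],[0,-0.01,0.074,0,0,0],[0,-0.01,0.095,0,0,0]]]'|grep -E "cont"
python3 arc.py 20:86:9:-4 20:90:9:-5 20:92:8:-6
```

```text
contact_force: [-0.7, -1.1, 0.5]
14.38 TCP_h [  2.3 -89.8  98.3] tilt 18.8 q [ 0.05  0.34  1.98 -0.15  0.51  0.34] F_h [-1.3  0.5  0.5]
20:86:9:-4 [-0.002, 0.002, 0.014] [-0.007, 0.002, -0.001]
20:90:9:-5 [-0.001, -0.002, 0.044] [-0.007, 0.002, -0.001]
20:92:8:-6 [-0.001, -0.004, 0.064] [-0.007, 0.002, -0.001]
```

```bash
python3 -m inch '[[[0,-0.002,0.015,0,0,0],[0,-0.002,0.03,0,0,0],[0,-0.002,0.044,0,0,0]]]'|grep -E "cont"
python3 arc.py
python3 -m inch '[[[0,-0.002,0.01,0,0,0],[0,-0.003,0.02,0,0,0]]]'|grep -E "cont"
python3 arc.py
```

```text
contact_force: [-30.6, 1.2, 51.9]
14.63 TCP_h [  2.3 -91.6  91.3] tilt 18.8 q [ 0.05  0.35  1.98 -0.16  0.5   0.35] F_h [-3.8 30.4 51.9]
contact_force: [-47.1, 4.0, 81.4]
14.8 TCP_h [  2.2 -92.   90.1] tilt 18.8 q [ 0.05  0.35  1.98 -0.16  0.49  0.35] F_h [-3.7 47.1 81.4]
```

It's hard against the stop, with the tip at about knob-top height. Back off now and check.

```bash
python3 -m inch '[[[0,0,-0.03,0,0,0],[0,0,-0.15,0,0,0],[0,0,-0.35,0,0,0],[0,-0.1,-0.55,0,0,0],[0,-0.3,-0.7,0,0,0],[0,-0.6,-0.75,0,0,0],[0,-0.9,-0.75,0,0,0],[0,-0.9,-0.75,0,0,0]]]'|grep -E "cont"
python3 arc.py
python3 - <<'E'
from h import *
exec(open("to.py").read().split("st=")[0].split("\n",2)[2])
S,T=cam("scene"),cam("top")
for n,P in(("scene",S),("top",T)):
    im=r.grab_frame(n).astype(int); cv2.imwrite(f"pics/{n}9.png",im.astype(np.uint8)[:,:,::-1])
    old=cv2.resize(cv2.imread(f"pics/{n}0.png"),(560,420))[:,:,::-1].astype(int)
    for th in(0,.3,1.0,1.6,1.75,1.9,2.0):
        a=th-np.radians(25); X=RH@np.array([2,-85*np.sin(a),112+85*np.cos(a)])+H
        u,v=proj(P,X).round().astype(int); print(n,th,(u,v),"now",im[v-3:v+4,u-3:u+4].mean().round(),"start",old[v-3:v+4,u-3:u+4].mean().round())
    u,v=proj(P,RH@np.array([2,-85,112])+H).round().astype(int)
    g=im.mean(2).astype(int)[v-14:v+15:2,u-20:u+21:2]; print(u,v); print("\n".join(" ".join("%3d"%k for k in row) for row in g))
E
```

```text
contact_force: [-0.7, 0.7, 0.5]
15.47 TCP_h [  3.5 122.4 171.9] tilt 18.9 q [ 0.2  -0.11  2.3  -0.2   0.66  0.51] F_h [0.6 0.8 0.5]
scene 0 (np.int64(300), np.int64(170)) now 124.0 start 46.0
scene 0.3 (np.int64(294), np.int64(172)) now 125.0 start 38.0
scene 1.0 (np.int64(277), np.int64(190)) now 125.0 start 125.0
scene 1.6 (np.int64(268), np.int64(215)) now 233.0 start 233.0
scene 1.75 (np.int64(267), np.int64(221)) now 173.0 start 180.0
scene 1.9 (np.int64(267), np.int64(227)) now 62.0 start 86.0
scene 2.0 (np.int64(267), np.int64(230)) now 45.0 start 52.0
267 231
169 168 168 165  48  37  32 193 211 219 225 230 235 239 241 238 230 207 196 157  91
168 168 168 168  42  31  54 177 188 198 207 214 222 226 216 219 210 192 148 136  74
167 167 167 169  61  24  35 142 156 168 182 193 202 210 200 203 186 139 146 136 167
167 167 167 170 142  77  25  66 101 120 147 159 173 199 205 181 131 138 144 145 201
167 166 166 171 147 125  48  45  50  49  63  87 188 203 175 127 149 149 144 147 151
 37  94 156 172 128  45  41  45  50  53  52  52  58  85  94 151 151 147 144 146 150
 24  24  25  44  26  2
[... 1715 characters left out ...]
  89  87  85  86  86  87  85
 88  88  88  88  86  85  86  41  39  47  45  50  56  76  87  86  88  88  89  87  87
 87  90  90  86  55  56  53  26  28  31  31  34  32  72  87  89  87  88  89  87  85
 90  88  89  75  51  56  56  41  54 159 120  36  30  83  89  87  87  86  86  86  90
 90  90  88  79  54  61  58  55  98 178 147  83  87  90  86  89  90  90  87  88  87
 89  89  87  75  57  63  55  52 110 181 128  86  88  89  86  86  84  88  88  89  89
 88  88  85  87  86  59  57  58 125 181 119  85  83  85  86  88  85  87  87  84  86
 87  88  92  89  92  59  58  80 142 177 112  77  77  79  79  78  89  83  88  86  88
 90  87  88  86  87  59  57  84 153 173  91  78  77  78  80  79  85  87  88  89  89
```

```bash
python3 -c "
from rig import r
print(r.sense()['contact_force'],r.sense()['qvel'].round(3)); print(r.sign_off())"
```

```text
[0.35079505 0.27175867 0.44398453] [-0.028  0.052 -0.138  0.012 -0.032 -0.066]
the job is handed in; nothing more can be done
None
```

I handed the job in with the camera slid home on the bottomed sealing ring (about 15 N by my estimate) and the lever pushed hard against its closed stop (about 94 N at the fingers). The arm is clear, but the hand-in returned no verdict and there was no direct reading of the ring or lever.

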